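Clamp the sharpening stone in its crank-wound holder

ROBOT

A 6-joint arm with a two-finger parallel gripper is mounted at the origin on a cart in front of the work surface, level with it; the furniture and walls round the work are solid. World frame = base frame: x ahead of the robot, y to its left, z up, the work surface at z = 0. Lengths are in mm, angles in degrees, forces in N, time in s.
With the tool pointing down it reaches from about 300 to 850 mm from the base axis. Payload 4.2 kg.
Tool frame: the origin (TCP) lies midway between the tips of the shut fingers; the grasp point (between the pads) lies 19 mm behind it (env.grasp_offset is the distance from the TCP to the grasp point, in mm); z points along the fingers, y is the line along which they close (so a half turn about z gives the same grasp; the last joint's range is limited). The gripper opens to 91 mm and grips with 3 to 60 N. Pads are 32 mm wide; open, the fingers measure 118 mm over their backs; the gripper's body (76 mm by 178 mm) begins 60 mm behind the grasp point.
Start: joints at [-71.391, 18.312, 89.639, -0, 72.044, -1.146], TCP at [194.359, -541.173, 213.976] pointing down, gripper open.
Joint ranges: [-177.97, 177.97], [-48.28, 115.42], [12.27, 149.76], [-77.06, 257.06], [2.81, 150.46], [-146.56, 146.56]. Speed limits (degrees/s): [147.25, 147.25, 180, 180, 180, 180].

INTERFACE

Orientations are given as [roll, pitch, yaw] about the fixed x, y, z axes, in that order (R = Rz(yaw) Ry(pitch) Rx(roll)).
In Python, from workcell import env, optics gives the robot as it stands. The module is installed in compiled form; this text tells all that it offers.
- The arm moves only by the tool send_rows, never from a script. Its argument "targets" is a list that holds one entry, the list of rows, each a list of 7 numbers: the turn, a rotation vector about the world's x, y, z scaled (see below), then the shift along the world's x, y, z scaled (see below), then the closure, from -1 (fully open) to 1 (shut). In form: [[[rx, ry, rz, x, y, z, gripper], ...]]. A call has 1 to 12 rows; each row shifts and turns the commanded pose from where the row before left it; what a row does not reach is not made up. The controller multiplies each number of a shift by 0.2 m and each number of a turn by pi/2 rad. A row lasts 1/10 s, in which the tool goes at most 50 mm and 8.59 degrees, less where a joint would pass 70% of its speed; a pose out of reach is approached as far as the arm can. A call with a number of a shift or a turn outside -1 to 1 is refused whole. A call with a gripper value outside its range is refused whole. The fingers move at their own pace and stop on an object; "grip_force" is the grip in N (left out, the last holds). Time passes only in rows, so rows that do not move let the fingers close. It gives the time, the measured TCP pose, the force, the opening and the grip force at its end, in the units of the state.
- env.state(): the state, without advancing time (a new reading comes with each control period).
- optics.grab_frame(name): name is "side" or "top"; returns (picture, depth): 420x560x3 uint8, red, green, blue; 420x560 float32, mm along the optical axis (not along the pixel's ray), 0 where there is no reading.
- optics.camera_info(name): a dict with "camera_matrix" (3x3 intrinsics, pixels), "R" (3x3) and "t" (3): a world point X has camera coordinates R X + t. Camera axes: x right, y down, z forward; pixel columns grow to the right and rows downward; lengths in mm; the calibration is good to about 2 mm. A picture is of the moment at which its call begins. camera_info takes no time and is no camera call.
- env.job_done(): hands the job in; it is judged then, once.
Trained networks look in the newest picture that a camera, given by its name, has taken for a name from the list of things; names that differ only in an ending like _2 or _b are one class to them, and where a whole thing is asked for, a point or a joint stands for the part that bears it (a point fixed in the world has none). Each returns a list of dicts, best first, with "conf" (0 to 1); they miss things now and then, are a little off and sometimes report something else, mostly with a low value. They report only what shows in the picture. A call takes as long as a camera call.
- optics.silhouettes(camera, name): "mask" (420x560 bool, what is visible of it) and "at" ([column, row] in pixels, amid what is visible of it).
- optics.place_of(camera, name): "at" ([column, row] in pixels: a listed point, or the origin of a listed thing).
The state is a dict: "time_s": time; "qpos": joint angles; "qvel": joint speeds; "effort": joint torques, N m; "ee_pos": TCP position; "ee_rot": TCP orientation; "force": force on the tool from outside, world axes, zero at the start; "torque": the same for the moment, N m; "gripper_width": finger opening in mm; "gripper_force": force on a finger pad.
Only numpy, scipy, OpenCV 4.12 (cv2) and the standard library are available. Lean on these libraries where they do the work, as an engineer would, in place of code of your own. Each camera call takes 0.05 s, during which the arm holds its last target. There are 200 camera calls.

TASK

Lay the sharpening stone flat in the bed of the stone holder, between the fixed stop and the jaw, then wind the crank wheel clockwise until the jaw grips the stone and the handle has come to a firm, set resistance of about 12 newtons; do not overwind it, as the stone would crack. Let go and leave the stone clamped, without disturbing the small tin, the salt shaker or the glass dish.

Things in the scene. Friction and masses are not known exactly. Their poses are not given: they have to be found in the camera images.
- holder: Sharpening-stone holder fixed on the worktop: light wooden base 86 x 305 mm, 18 mm high; origin on the worktop under the middle of the stone's place. The stone lies along the holder's y. At -y a fixed steel stop, towards +y the moving jaw, then an aluminium gear box (62 x 58 mm, centre at y = +165 mm, top 60 mm above the worktop) carrying the crank wheel.
- bed (a point): On the wooden bed, 18 mm above the worktop, under the middle of the stone when it rests against the stop; axes as the holder's. The stop's rubber face is at y = -75 mm, its top 24 mm above the bed. Two short round guide lips on each long side (at y = -45 and +45 mm, 32 mm long, 6 mm high, inner sides at x = -28 and +28 mm) leave the stone 3 mm each side.
- jaw: Moving steel jaw, 56 mm wide, top 42 mm above the worktop; origin: middle of its rubber face, which looks to the holder's -y. Starts 83 to 111 mm from the bed's middle, moves to -y 10 mm per radian. On the stone it first gives way by a hidden play of 0 to 9 mm (2 N), then its spring (5 N/mm) adds 40 to 50 N per radian. Good: 16 to 32 N; above 45 N the stone cracks.
- wheel_axis (a point): On the wheel's vertical axis, 116 mm above the worktop. Three-spoked dark ring, 102 mm across, rim and hub tops 95 mm above the worktop; clockwise from above tightens; it stays where left. The handle takes 7 N running free and, once the stone is clamped, 9 to 11 N more per radian. Set point 12 N (11 to 14) while creeping on; at rest a hand reads 1 N less, after a quick move 2 to 4 N less.
- handle_grip (a point): Middle of the upright black crank handle on the wheel's rim, 45 mm from the wheel's axis: a round grip 18 mm in diameter, 39 mm high (from 99 to 138 mm above the worktop; this point is 119 mm above it). It spins freely on its pin, so it can be held and led round in a circle without turning the hand.
- stone_center (a point): Centre of the sharpening stone, a plain grey block of 50 x 150 x 25 mm (x, y, z of its own axes), 0.4 kg; it starts lying flat on the worktop to the right of the holder, its centre 12.5 mm above the worktop. Its two ends are alike.
- tin_paste: Bystander: small upright tin, 57 mm across, 72 mm high; origin at its underside.
- salt_shaker: Bystander: salt shaker, 44 mm across, 90 mm high; origin at its underside.
- glass_ramekin: Bystander: small clear glass dish, 57 mm across, 27 mm high; origin at its underside.

How it is judged:
By the outcome, as a careful person would: the job done as asked, in the order asked, and still so for the second after the job is handed in, with the robot touching nothing.
It also fails if it takes over 64 s, if anything falls off the work surface, if the arm or the gripper's body presses on something with over 40 N, if the wrist force passes 120 N, or if a joint passes its speed limit or range.

## Working session

There is one attempt and no reset: what is moved stays moved. The work goes in short steps, Python scripts to look and compute and a tool call to move; the robot and the scene stay as the last step left them, time stands still between calls to the robot, and variables do not carry over. Pictures are saved under pics/ and viewed, at most 10 in all, crops included, and the job is handed in when it is done.

Besides the shell and the picture viewer there is one more tool, called after "Call:" as name([rows], argument=value, ...), one row to a line, values as JSON. send_rows: Moves the arm, as the interface text tells. Its arguments: {"type":"object","properties":{"targets":{"type":"array"},"grip_force":{"type":"number"}},"required":["targets"]}

```bash
mkdir -p pics; cat > h.py <<'E'
import numpy as np, cv2
from workcell import env, optics
def ray(cam,px,z):
    c=optics.camera_info(cam);K=np.array(c["camera_matrix"]);R=np.array(c["R"]);t=np.array(c["t"]).ravel()
    o=-R.T@t;d=R.T@np.linalg.inv(K)@np.array([px[0],px[1],1.]);return o+d*(z-o[2])/d[2]
def cloud(cam,depth,mask):
    c=optics.camera_info(cam);K=np.array(c["camera_matrix"]);R=np.array(c["R"]);t=np.array(c["t"]).ravel()
    v,u=np.nonzero(mask&(depth>0));p=np.linalg.inv(K)@np.vstack([u,v,np.ones(len(u))])*depth[v,u]
    return (R.T@(p-t[:,None])).T
def save(n,p): cv2.imwrite("pics/"+n,cv2.cvtColor(p,cv2.COLOR_RGB2BGR))
E
python3 - <<'E'
from h import *
np.set_printoptions(precision=1,suppress=True)
s=env.state();print(s);print(env.grasp_offset)
F={}
for c in("top","side"):
    p,d=optics.grab_frame(c);save(c+"0.png",p);F[c]=d
    i=optics.camera_info(c);print(c,-np.array(i["R"]).T@np.array(i["t"]).ravel())
Z=dict(bed=18,jaw=30,wheel_axis=116,handle_grip=119,stone_center=12.5,tin_paste=0,salt_shaker=0,glass_ramekin=0,holder=0)
for n,z in Z.items():
  for c in("top","side"):
    r=optics.place_of(c,n)[:2]
    print(n,c,[(round(x["conf"],2),np.array(x["at"]),ray(c,x["at"],z)) for x in r])
for c in("top","side"):
  r=optics.silhouettes(c,"stone_center")
  if r:
    P=cloud(c,F[c],r[0]["mask"]);P=P[(P[:,2]>18)&(P[:,2]<32)]
    print(c,r[0]["conf"],len(P),P.mean(0),cv2.minAreaRect(P[:,:2].astype(np.float32)))
E
python3 -c "
import cv2,numpy as np
" 
```

```text
{'time_s': 0.0, 'qpos': array([-71.4,  18.4,  89.7,  -0. ,  72. ,  -1.1]), 'qvel': array([ 0. , -0.1,  0. ,  0.1,  0. ,  0.1]), 'effort': array([  0. , -41.2, -23.2,   0.1,   0. ,  -0. ]), 'ee_pos': array([ 194.2, -540.7,  213.1]), 'ee_rot': array([-179.9,   -0. ,   19.8]), 'force': array([-0.2,  0.2, -1. ]), 'torque': array([-0.,  0., -0.]), 'gripper_force': 0.0, 'gripper_width': 90.9942609537872}
18.8
top [ 477.   110.  1255.1]
side [ 525.8 -828.6  748. ]
bed top [(0.93, array([269.5, 213.8]), array([534.3, 169.9,  18. ]))]
bed side [(0.75, array([259.3, 232.7]), array([522.8, 168.9,  18. ])), (0.54, array([300.9, 265.9]), array([618.5,  37.7,  18. ]))]
jaw top [(0.43, array([237.7, 219.3]), array([518.5, 254.6,  30. ]))]
jaw side [(0.75, array([262.4, 227.7]), array([530.7, 173.7,  30. ])), (0.66, array([259.9, 207. ]), array([524.8, 269.1,  30. ]))]
wheel_axis top [(0.97, array([200.3, 218.7]), array([516.5, 338. , 116. ]))]
wheel_axis side [(0.87, array([257.3, 165.8]), array([518.5, 341.4, 116. ]))]
handle_grip top [(0.59, array([219.9, 215.3]), array([525.1, 288.6, 119. ])), (
[... 486 characters left out ...]
, 244.6]), array([ 453.9, -247.8,    0. ]))]
salt_shaker side [(0.66, array([225.7, 373.9]), array([ 460. , -244.9,    0. ]))]
glass_ramekin top [(0.73, array([310.3, 186.9]), array([609.9,  59.2,   0. ]))]
glass_ramekin side [(0.5, array([298.9, 265.8]), array([616.1,  59.5,   0. ]))]
holder top [(0.74, array([268.6, 218.5]), array([522.2, 173.2,   0. ]))]
holder side [(0.73, array([261.8, 234.8]), array([529.2, 184.2,   0. ]))]
top 0.79 1024 [528.5 -68.1  25.9] ((528.6182250976562, -67.8353271484375), (150.74356079101562, 49.9148063659668), 88.32080078125)
side 0.83 333 [524.  -18.1  26.3] ((527.7317504882812, -23.58185577392578), (64.79037475585938, 49.336021423339844), 88.40602111816406)
```

View pics/top0.png

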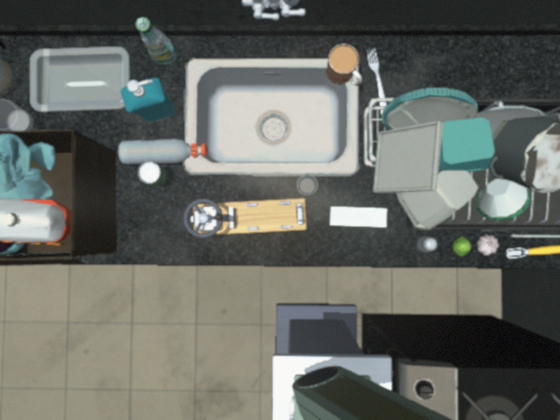

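View pics/side0.png

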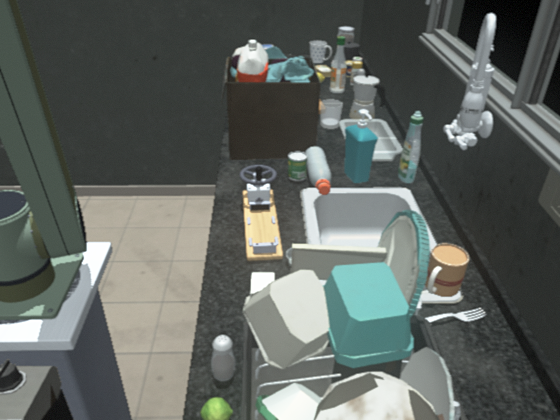

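The top view shows the wheel at (203,217), bed at about (268,216), stone at (358,217) and dish at (308,185). Next I measure the holder's yaw, jaw and handle more finely.

```bash
python3 - <<'E'
from h import *
np.set_printoptions(precision=1,suppress=True)
p,d=optics.grab_frame("top")
M=np.ones(d.shape,bool)
P=cloud("top",d,M)
def box(z0,z1,x0,x1,y0,y1):
    return P[(P[:,2]>z0)&(P[:,2]<z1)&(P[:,0]>x0)&(P[:,0]<x1)&(P[:,1]>y0)&(P[:,1]<y1)]
Q=box(12,24,460,590,45,260);print("base",len(Q),Q[:,2].mean(),cv2.minAreaRect(Q[:,:2].astype(np.float32)))
# long-edge fits per y slice
ys=np.arange(60,205,6);mid=[]
for y in ys:
    q=Q[(abs(Q[:,1]-y)<3)]
    if len(q)>5: mid.append((y,(q[:,0].min()+q[:,0].max())/2,np.ptp(q[:,0])))
mid=np.array(mid);f=np.polyfit(mid[:,1-1],mid[:,1],1);print(f,np.degrees(np.arctan(f[0])),mid[:,2])
for n,z in(("stop",(34,50)),):
    q=box(*z,470,590,40,140);print(n,len(q),q.min(0) if len(q) else 0,q.max(0) if len(q) else 0,q.mean(0))
q=box(32,50,470,590,180,310);print("jaw",len(q),q.min(0),q.max(0))
q=box(85,103,440,600,260,420);print("wheel",len(q),cv2.minEnclosingCircle(q[:,:2].astype(np.float32)))
q=box(125,150,440,600,260,420);print("handle",len(q),q.mean(0),q.min(0),q.max(0))
q=box(20,60,600-150,650,-160,20);print("stone",len(q),cv2.minAreaRect(q[(q[:,0]<560)&(q[:,2]<32)][:,:2].astype(np.float32)))
q=box(30,400,440,640,-250,20);print("rack near",len(q),q[:,1].max() if len(q) else 0, q[q[:,1]>-130])
c=cv2.resize(p[170:270,170:400],None,fx=3.4,fy=3.4,interpolation=cv2.INTER_CUBIC);save("crop.png",c)
E
```

```text
base 1969 18.80797012101151 ((535.3414916992188, 164.49771118164062), (95.18803405761719, 196.705810546875), 3.417586326599121)
[ -0.  537.2] -2.2630926667875877 [51.5 94.3 84.1 84.  84.2 81.1 84.1 84.  84.  83.9 84.2 84.1 84.3 81.3
 81.4 84.2 84.  84.1 84.2 84.  84.  81.2 81.6]
stop 111 [509.2  82.3  34.7] [565.3 138.6  49. ] [536.4  91.2  42.1]
jaw 168 [497.5 262.7  32.1] [550.8 308.4  48. ]
wheel 659 ((520.48681640625, 337.333984375), 51.08083724975586)
handle 45 [521.9 291.1 136.4] [513.2 283.9 125. ] [530.3 301.  142.8]
stone 1045 ((528.6328735351562, -67.43060302734375), (150.08755493164062, 50.11378860473633), 88.33142852783203)
rack near 3887 4.91916083602042 [[ 639.3 -123.5  143.7]
 [ 639.  -125.4  146.3]
 [ 638.5 -127.2  149.4]
 ...
 [ 505.2  -43.1   30.1]
 [ 503.  -112.2   30.1]
 [ 503.  -122.5   31.8]]
```

View pics/crop.png

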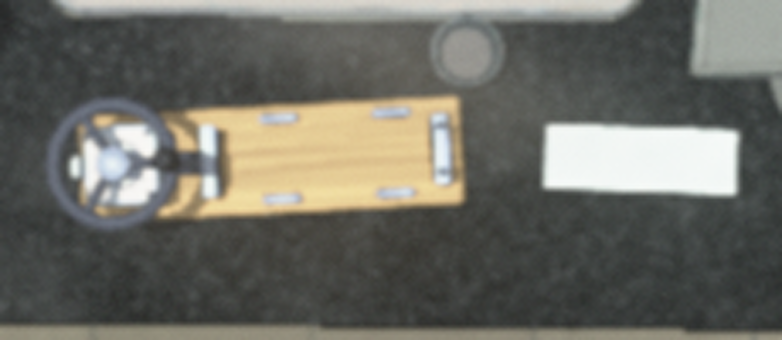

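```bash
python3 - <<'E'
from h import *
np.set_printoptions(precision=1,suppress=True)
f=lambda u,v,z:ray("top",(170+(u+.5)/3.4-.5,170+(v+.5)/3.4-.5),z)
L=[f(280,118,24),f(390,112,24),f(282,199,24),f(396,193,24)];print("lips",np.array(L),"bed",np.mean(L,0))
print("stopface",f(432,150,42)," jaw",f(218,160,42))
p,d=optics.grab_frame("top");P=cloud("top",d,np.ones(d.shape,bool))
q=P[(P[:,2]>8)&(P[:,2]<23)&(P[:,1]>95)&(P[:,1]<240)&(P[:,0]>470)&(P[:,0]<600)]
for s in(1,-1):
    e=[]
    for y in range(98,238,5):
        x=q[abs(q[:,1]-y)<2.5,0]; e.append((y,s*np.max(s*x)))
    e=np.array(e);k=np.polyfit(e[:,0],e[:,1],1);k=np.polyfit(*e[abs(np.polyval(k,e[:,0])-e[:,1])<2].T,1);print(k,np.degrees(np.arctan(-k[0])),np.polyval(k,171))
for y in range(-400,61,40):
    r=[]
    for x in range(250,700,50):
        z=P[(abs(P[:,1]-y)<20)&(abs(P[:,0]-x)<25),2];r.append(int(z.max()) if len(z) else -1)
    print(y,r)
z=P[(P[:,1]>420)&(P[:,1]<760)&(P[:,0]>400)&(P[:,0]<640)];w=z[z[:,2]>100];print("box miny",w[:,1].min() if len(w) else 0,w[:,2].max() if len(w) else 0)
E
```

```text
lips [[559.3 217.1  24. ]
 [564.5 129.8  24. ]
 [495.  214.8  24. ]
 [500.4 124.7  24. ]] bed [529.8 171.6  24. ]
stopface [533.8  96.6  42. ]  jaw [524.9 263.7  42. ]
[ -0.1 583.6] 3.8735066933327627 572.0410380755122
[ -0.1 499. ] 3.5811576601212 488.2840770570621
-400 [-865, -860, -869, 8, 58, 145, 158, 201, 221]
-360 [-864, -864, -875, 8, 51, 126, 146, 146, 233]
-320 [-863, -863, -871, 7, 52, 107, 192, 190, 239]
-280 [-863, -868, -870, 5, 7, 111, 217, 209, 241]
-240 [-864, -864, -867, 7, 95, 192, 225, 223, 244]
-200 [-866, -864, -866, 8, 7, 182, 221, 264, 263]
-160 [-865, -862, -862, 7, 8, 141, 169, 243, 225]
-120 [-864, -864, -867, 7, 8, 31, 33, 182, 170]
-80 [-865, -864, -865, 6, 10, 31, 32, 125, 122]
-40 [-862, -867, -870, 9, 7, 31, 31, 7, 10]
0 [-862, -864, -868, 5, 8, 30, 31, 9, 12]
40 [-865, -865, -869, 9, 7, 7, 8, 30, 30]
box miny 570.609990260775 362.29664168185207
```

```bash
python3 - <<'E'
from h import *
p,d=optics.grab_frame("top");P=cloud("top",d,np.ones(d.shape,bool))
for x in range(545,650,10):
    q=P[(abs(P[:,0]-x)<5)&(P[:,2]>60)&(P[:,1]<30)&(P[:,1]>-300)]
    print(x,q[:,1].max() if len(q) else None, q[q[:,1].argmax()] if len(q) else 0)
E
```

```text
545 -161.47003414443802 [ 547.56112194 -161.47003414  134.48415271]
555 -153.4531149297607 [ 559.49349128 -153.45311493  137.90923427]
565 -149.17849997234185 [ 569.41225111 -149.17849997  135.69321926]
575 -146.70709167993616 [ 574.26684441 -146.70709168  136.00254687]
585 -91.68606715125294 [588.0109062  -91.68606715 117.48806161]
595 -91.53992402536183 [590.41780117 -91.53992403 118.35508648]
605 -92.51029724039844 [603.46626088 -92.51029724 113.09424452]
615 -94.50698315921986 [615.65733455 -94.50698316 116.03961719]
625 -94.44305577264329 [623.1044924  -94.44305577 116.52689802]
635 -94.76805312389233 [630.84256054 -94.76805312 114.84791666]
645 -96.22438354748388 [640.05213452 -96.22438355 120.68777053]
```

Call:
send_rows([
  [[0, 0, 0.09, 0, 0.18, 0.15, -0.3], [0, 0, 0.09, 0, 0.2, 0.15, -0.3], [0, 0, 0.09, 0.05, 0.24, 0, -0.3], [0, 0, 0.09, 0.1, 0.23, 0, -0.3], [0, 0, 0.09, 0.15, 0.2, 0, -0.3], [0, 0, 0.09, 0.15, 0.2, 0, -0.3], [0, 0, 0.09, 0.15, 0.2, 0, -0.3], [0, 0, 0.09, 0.15, 0.2, 0, -0.3]],
], grip_force=50)

```text
time_s: 2.05
ee_pos: [345.0, -209.6, 274.4]
ee_rot: [179.9, 0.0, 84.9]
force: [0.8, -1.0, -0.1]
gripper_width: 59.5
gripper_force: 0.0
```

Call:
send_rows([
  [[0, 0, 0.042, 0.185, 0.1735, 0, -0.3], [0, 0, 0, 0.185, 0.1735, 0, -0.3], [0, 0, 0, 0.185, 0.1735, 0, -0.3], [0, 0, 0, 0.185, 0.1735, 0, -0.3], [0, 0, 0, 0.185, 0.1735, 0, -0.3], [0, 0, 0, 0, 0, -0.24, -0.3], [0, 0, 0, 0, 0, -0.24, -0.3], [0, 0, 0, 0, 0, -0.24, -0.3], [0, 0, 0, 0, 0, -0.24, -0.3], [0, 0, 0, 0, 0, 0, -0.3]],
])

```text
time_s: 3.05
ee_pos: [521.6, -39.8, 76.5]
ee_rot: [-179.2, -0.1, 88.3]
force: [-0.6, -0.6, -0.1]
gripper_width: 59.3
gripper_force: 0.0
```

```bash
python3 - <<'E'
from h import *
s=env.state();print(s["ee_pos"],s["ee_rot"],s["force"])
p,d=optics.grab_frame("side");save("a.png",cv2.resize(p[150:350,150:400],None,fx=3,fy=3))
E
```

```text
[521.61894539 -39.76381369  76.52723611] [-1.79211700e+02 -5.17159740e-02  8.83470565e+01] [-0.64604889 -0.57770014 -0.05097688]
```

View pics/a.png

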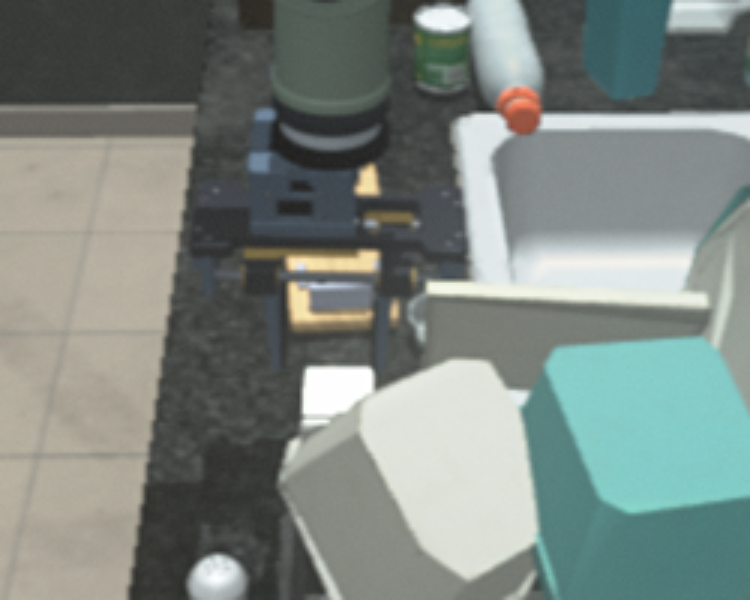

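The fingers (crop columns 275 and 385) straddle the stone (302–375). I shift slightly in x, descend and grip.

Call:
send_rows([
  [[0, 0, 0, 0.0375, 0.01, -0.1, -0.3], [0, 0, 0, 0, 0, -0.1, -0.3], [0, 0, 0, 0, 0, -0.08, -0.3], [0, 0, 0, 0, 0, -0.045, -0.3], [0, 0, 0, 0, 0, 0, -0.3]],
])

```text
time_s: 3.6
ee_pos: [536.7, -38.6, 25.1]
ee_rot: [179.7, 0.0, 88.3]
force: [-9.0, 0.6, 39.2]
gripper_width: 59.5
gripper_force: 19.5
```

Call:
send_rows([
  [[0, 0, 0, 0, 0, 0, 1], [0, 0, 0, 0, 0, 0, 1], [0, 0, 0, 0, 0, 0, 1], [0, 0, 0, 0, 0, 0, 1], [0, 0, 0, 0, 0, 0, 1]],
], grip_force=50)

```text
time_s: 4.1
ee_pos: [534.8, -38.3, 25.2]
ee_rot: [179.8, -0.0, 88.3]
force: [-13.3, 2.2, 39.4]
gripper_width: 22.2
gripper_force: 20.1
```

The earlier reading was lag: my x shift put a finger on the stone. I lift, correct and check.

Call:
send_rows([
  [[0, 0, 0, 0, 0, 0.1, 0.8], [0, 0, 0, 0, 0, 0.15, -0.3], [0, 0, 0, -0.0375, 0, 0.05, -0.3], [0, 0, 0, 0, 0, 0, -0.3], [0, 0, 0, 0, 0, 0, -0.3], [0, 0, 0, 0, 0, 0, -0.3]],
])

```text
time_s: 4.7
ee_pos: [526.0, -38.3, 76.2]
ee_rot: [-179.9, -0.0, 88.3]
force: [0.6, 0.5, -1.3]
gripper_width: 51.3
gripper_force: 0.0
```

```bash
python3 - <<'E'
from h import *
np.set_printoptions(precision=1,suppress=True)
s=env.state();print(s["ee_pos"],s["ee_rot"],s["force"])
for c in("top","side"):
    p,d=optics.grab_frame(c)
    r=optics.silhouettes(c,"stone_center")
    for x in r[:2]:
        P=cloud(c,d,x["mask"]);P=P[(P[:,2]>18)&(P[:,2]<34)]
        print(c,x["conf"],len(P),cv2.minAreaRect(P[:,:2].astype(np.float32)),P.min(0),P.max(0))
    if c=="side":save("b.png",cv2.resize(p[200:350,180:380],None,fx=3,fy=3))
E
```

```text
[526.  -38.3  76.2] [-179.9   -0.    88.3] [ 0.6  0.5 -1.3]
side 0.78 315 ((528.7134399414062, -22.200349807739258), (48.96449661254883, 62.5269775390625), 0.6416656970977783) [504.  -53.7  22.7] [553.    9.   29.5]
```

View pics/b.png

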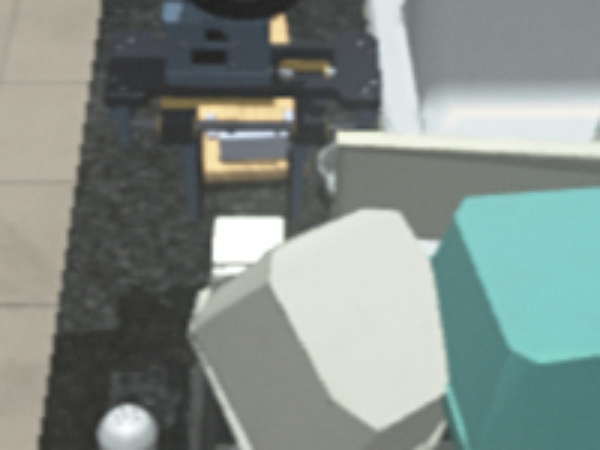

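The stone is essentially where it was (x 504–553). I settle first, then read the true pose.

Call:
send_rows([
  [[0, 0, 0, 0, 0, 0, -0.5], [0, 0, 0, 0, 0, 0, -0.5], [0, 0, 0, 0, 0, 0, -0.5], [0, 0, 0, 0, 0, 0, -0.5]],
])

```text
time_s: 5.3
ee_pos: [526.7, -38.3, 76.9]
ee_rot: [180.0, -0.0, 88.3]
force: [0.2, 0.3, 0.7]
gripper_width: 68.5
gripper_force: 0.0
```

Call:
send_rows([
  [[0, 0, 0, 0.0145, 0, -0.1, -0.5], [0, 0, 0, 0, 0, -0.08, -0.5], [0, 0, 0, 0, 0, -0.05, -0.5], [0, 0, 0, 0, 0, 0, -0.5], [0, 0, 0, 0, 0, 0, -0.5]],
])

```text
time_s: 5.8
ee_pos: [529.8, -38.3, 31.2]
ee_rot: [180.0, 0.0, 88.3]
force: [0.5, 0.1, 0.2]
gripper_width: 68.3
gripper_force: 0.0
```

Call:
send_rows([
  [[0, 0, 0, 0, 0, -0.05, -0.5], [0, 0, 0, 0, 0, -0.05, -0.5], [0, 0, 0, 0, 0, 0, -0.5], [0, 0, 0, 0, 0, 0, -0.5], [0, 0, 0, 0, 0, 0, -0.5]],
])

```text
time_s: 6.3
ee_pos: [529.8, -38.3, 11.1]
ee_rot: [180.0, 0.0, 88.3]
force: [0.4, -0.3, -0.3]
gripper_width: 68.9
gripper_force: 0.0
```

Call:
send_rows([
  [[0, 0, 0, 0, 0, 0, 1], [0, 0, 0, 0, 0, 0, 1], [0, 0, 0, 0, 0, 0, 1], [0, 0, 0, 0, 0, 0, 1], [0, 0, 0, 0, 0, 0, 1]],
], grip_force=50)

```text
time_s: 6.8
ee_pos: [528.8, -38.2, 11.1]
ee_rot: [-179.9, -0.0, 88.3]
force: [-3.1, 0.2, 3.8]
gripper_width: 49.6
gripper_force: 50.0
```

Call:
send_rows([
  [[0, 0, 0, 0, 0, 0.05, 1], [0, 0, 0, 0, 0, 0.1, 1], [0, 0, 0, 0, 0, 0.15, 1], [0, 0, 0, 0, 0, 0.1, 1], [0, 0, 0, 0, 0, 0, 1], [0, 0, 0, 0, 0, 0, 1]],
])

```text
time_s: 7.4
ee_pos: [529.4, -38.3, 90.6]
ee_rot: [180.0, -0.0, 88.3]
force: [-0.3, -0.3, -4.4]
gripper_width: 49.6
gripper_force: 50.0
```

Call:
send_rows([
  [[0, 0, 0.029, -0.0015, 0.2, 0, 1], [0, 0, 0.029, -0.0015, 0.2, 0, 1], [0, 0, 0, -0.0015, 0.2, 0, 1], [0, 0, 0, -0.0015, 0.2, 0, 1], [0, 0, 0, -0.0015, 0.2, 0, 1], [0, 0, 0, 0, 0.2, 0, 1], [0, 0, 0, 0, 0.01, 0, 1], [0, 0, 0, 0, 0, -0.1, 1], [0, 0, 0, 0, 0, 0, 1], [0, 0, 0, 0, 0, 0, 1], [0, 0, 0, 0, 0, 0, 1]],
])

```text
time_s: 8.5
ee_pos: [528.3, 203.2, 71.0]
ee_rot: [180.0, 0.0, 93.5]
force: [-0.1, 0.2, -4.1]
gripper_width: 49.4
gripper_force: 50.0
```

```bash
python3 - <<'E'
from h import *
np.set_printoptions(precision=1,suppress=True)
s=env.state();print(s["ee_pos"],s["ee_rot"],s["force"])
for c in("top","side"):
    p,d=optics.grab_frame(c)
    r=optics.silhouettes(c,"stone_center")
    for x in r[:2]:
        P=cloud(c,d,x["mask"]);P=P[(P[:,2]>50)&(P[:,2]<100)]
        print(c,x["conf"],len(P),cv2.minAreaRect(P[:,:2].astype(np.float32)) if len(P) else 0)
        if len(P):print(P.min(0),P.max(0))
    save("c_%s.png"%c,cv2.resize(p[150:300,180:380],None,fx=3,fy=3))
E
```

```text
[528.3 203.2  71. ] [180.    0.   93.5] [-0.1  0.2 -4.1]
top 0.89 368 ((534.8109130859375, 124.33348846435547), (49.15215301513672, 50.999935150146484), 1.2676365375518799)
[510.4  98.6  65.9] [559.6 150.3  91.7]
side 0.7 859 ((530.2492065429688, 174.36517333984375), (50.16718292236328, 155.87509155273438), 3.236743211746216)
[504.7  96.3  60.3] [558.1 251.6  90.3]
```

View pics/c_side.png

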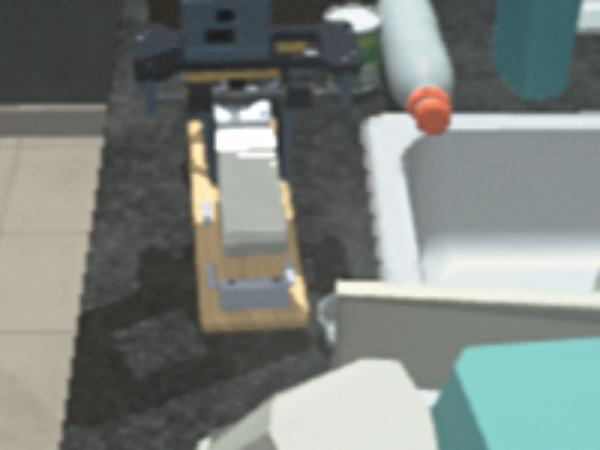

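The stone hovers aligned over the bed, its near end at about y 98.6 and the stop face at about 96.6. I add 2 mm of clearance and lower it.

Call:
send_rows([
  [[0, 0, 0, 0, 0.01, 0, 1], [0, 0, 0, 0, 0, -0.05, 1], [0, 0, 0, 0, 0, -0.05, 1], [0, 0, 0, 0, 0, -0.04, 1], [0, 0, 0, 0, 0, -0.03, 1], [0, 0, 0, 0, 0, -0.02, 1], [0, 0, 0, 0, 0, 0, 1], [0, 0, 0, 0, 0, 0, 1], [0, 0, 0, 0, 0, 0, 1]],
])

```text
time_s: 9.6
ee_pos: [528.4, 205.8, 33.3]
ee_rot: [179.9, -0.0, 93.6]
force: [0.5, -0.7, -4.0]
gripper_width: 49.7
gripper_force: 50.0
```

Still hanging free (−4 N), with the stone's bottom at about 22, just inside the lips' height. I lower it further.

Call:
send_rows([
  [[0, 0, 0, 0, 0, -0.01, 1], [0, 0, 0, 0, 0, -0.007, 1], [0, 0, 0, 0, 0, -0.005, 1], [0, 0, 0, 0, 0, 0, 1], [0, 0, 0, 0, 0, 0, 1]],
])

```text
time_s: 10.1
ee_pos: [528.1, 205.7, 29.1]
ee_rot: [180.0, -0.0, 93.6]
force: [-1.5, -0.2, 2.8]
gripper_width: 49.7
gripper_force: 50.0
```

Seated. While still holding it, I slide it gently to the stop.

Call:
send_rows([
  [[0, 0, 0, 0.0003, -0.007, 0.003, 1], [0, 0, 0, 0, -0.005, 0, 1], [0, 0, 0, 0, -0.003, 0, 1], [0, 0, 0, 0, 0, 0, 1]],
])

```text
time_s: 10.5
ee_pos: [528.4, 202.8, 29.2]
ee_rot: [180.0, -0.0, 93.5]
force: [0.4, 1.5, -1.2]
gripper_width: 49.1
gripper_force: 50.0
```

Call:
send_rows([
  [[0, 0, 0, 0, -0.005, 0, 1], [0, 0, 0, 0, -0.005, 0, 1], [0, 0, 0, 0, 0, 0, 1]],
])

```text
time_s: 10.8
ee_pos: [528.4, 202.2, 29.4]
ee_rot: [179.9, -0.2, 93.5]
force: [-0.9, 7.3, -1.5]
gripper_width: 49.8
gripper_force: 50.0
```

It is against the stop (7 N). I release and rise.

Call:
send_rows([
  [[0, 0, 0, 0, 0.005, 0, -0.4], [0, 0, 0, 0, 0, 0, -0.4], [0, 0, 0, 0, 0, 0, -0.4], [0, 0, 0, 0, 0, 0, -0.4], [0, 0, 0, 0, 0, 0.1, -0.4], [0, 0, 0, 0, 0, 0.2, -0.4], [0, 0, 0, -0.1, 0, 0.2, -0.4], [0, 0, 0, -0.15, 0, 0.2, -0.4], [0, 0, 0, -0.15, 0, 0.1, -0.4], [0, 0, 0, 0, 0, 0, -0.4], [0, 0, 0, 0, 0, 0, -0.4]],
])

```text
time_s: 11.9
ee_pos: [448.2, 201.6, 189.7]
ee_rot: [179.9, -0.0, 93.6]
force: [0.4, -0.4, 0.4]
gripper_width: 63.8
gripper_force: 0.0
```

```bash
python3 - <<'E'
from h import *
np.set_printoptions(precision=1,suppress=True)
s=env.state();print(s["ee_pos"],s["ee_rot"],s["force"],s["qpos"])
p,d=optics.grab_frame("top")
P=cloud("top",d,np.ones(d.shape,bool))
r=optics.silhouettes("top","stone_center")
for x in r[:2]:
    Q=cloud("top",d,x["mask"]);Q=Q[(Q[:,2]>36)&(Q[:,2]<52)];print(x["conf"],len(Q),cv2.minAreaRect(Q[:,:2].astype(np.float32)),Q.mean(0))
q=P[(P[:,2]>125)&(P[:,2]<150)&(abs(P[:,0]-520)<60)&(P[:,1]>260)&(P[:,1]<400)];print("handle",len(q),q.mean(0),q.min(0),q.max(0))
for n,z in(("handle_grip",119),("wheel_axis",116)):
    print(n,[(round(x["conf"],2),ray("top",x["at"],z)) for x in optics.place_of("top",n)[:2]])
save("d.png",cv2.resize(p[160:270,170:400],None,fx=3.4,fy=3.4,interpolation=cv2.INTER_CUBIC))
E
```

```text
[448.2 201.6 189.7] [179.9  -0.   93.6] [ 0.4 -0.4  0.4] [ 22.9  11.8 102.5  -0.   65.6  19.3]
0.87 572 ((535.5249633789062, 139.6810302734375), (48.0164909362793, 82.48475646972656), 0.40165117383003235) [534.6 138.7  43.8]
handle 45 [521.9 291.  137. ] [513.2 283.5 126.2] [530.2 300.6 141.9]
handle_grip [(0.62, array([527.6, 296.4, 119. ]))]
wheel_axis [(0.76, array([512. , 326.7, 116. ]))]
```

View pics/d.png

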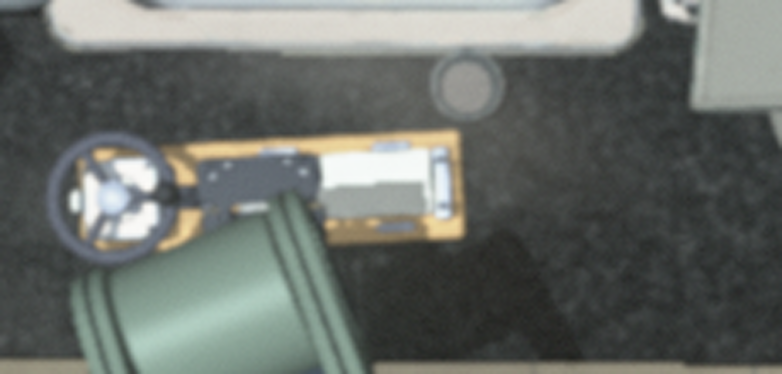

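The stone lies between the lips against the stop. Next, over to the handle at about (522, 291).

Call:
send_rows([
  [[0, 0, 0, 0.0925, 0.112, 0, -0.4], [0, 0, 0, 0.0925, 0.112, 0, -0.4], [0, 0, 0, 0.0925, 0.112, 0, -0.4], [0, 0, 0, 0.0925, 0.112, 0, -0.4], [0, 0, 0, 0, 0, -0.1, -0.4], [0, 0, 0, 0, 0, 0, -0.4], [0, 0, 0, 0, 0, 0, -0.4], [0, 0, 0, 0, 0, 0, -0.4]],
])

```text
time_s: 12.9
ee_pos: [522.3, 291.0, 169.5]
ee_rot: [180.0, -0.0, 93.5]
force: [-0.0, 0.2, 0.4]
gripper_width: 63.8
gripper_force: 0.0
```

Call:
send_rows([
  [[0, 0, 0, 0, 0, -0.1, -0.4], [0, 0, 0, 0, 0, -0.1, -0.4], [0, 0, 0, 0, 0, -0.08, -0.4], [0, 0, 0, 0, 0, -0.05, -0.4], [0, 0, 0, 0, 0, 0, -0.4], [0, 0, 0, 0, 0, 0, -0.4], [0, 0, 0, 0, 0, 0, 1], [0, 0, 0, 0, 0, 0, 1], [0, 0, 0, 0, 0, 0, 1], [0, 0, 0, 0, 0, 0, 1], [0, 0, 0, 0, 0, 0, 1], [0, 0, 0, 0, 0, 0, 1]],
], grip_force=40)

```text
time_s: 14.1
ee_pos: [521.1, 291.2, 103.1]
ee_rot: [-179.9, 0.0, 93.5]
force: [-7.0, -0.5, 4.8]
gripper_width: 18.7
gripper_force: 3.5
```

Call:
send_rows([
  [[0, 0, 0, -0.005, 0, 0, 1], [0, 0, 0, 0, 0, 0, 1], [0, 0, 0, 0, 0, 0, 1], [0, 0, 0, 0, 0, 0, 1]],
])

```text
time_s: 14.5
ee_pos: [520.6, 291.1, 103.2]
ee_rot: [-179.9, 0.0, 93.6]
force: [-3.1, -1.1, 2.5]
gripper_width: 17.2
gripper_force: 40.0
```

```bash
python3 - <<'E'
import numpy as np
# path offsets: axis (520.2,336.3), start angle from handle
ax=np.array([520.2,336.3]);r=45
for deg in range(-88,-290,-8):
    a=np.radians(deg);b=np.radians(deg-8)
    d=r*np.array([np.cos(b)-np.cos(a),np.sin(b)-np.sin(a)])/200
    print(deg-8,(ax+r*np.array([np.cos(b),np.sin(b)])).round(1),d.round(4).tolist())
E
```

```text
-96 [515.5 291.5] [-0.0314, 0.0011]
-104 [509.3 292.6] [-0.0309, 0.0055]
-112 [503.3 294.6] [-0.0299, 0.0097]
-120 [497.7 297.3] [-0.0282, 0.0138]
-128 [492.5 300.8] [-0.026, 0.0176]
-136 [487.8 305. ] [-0.0233, 0.021]
-144 [483.8 309.8] [-0.0202, 0.024]
-152 [480.5 315.2] [-0.0166, 0.0266]
-160 [477.9 320.9] [-0.0128, 0.0287]
-168 [476.2 326.9] [-0.0087, 0.0302]
-176 [475.3 333.2] [-0.0044, 0.0311]
-184 [475.3 339.4] [0.0, 0.0314]
-192 [476.2 345.7] [0.0044, 0.0311]
-200 [477.9 351.7] [0.0087, 0.0302]
-208 [480.5 357.4] [0.0128, 0.0287]
-216 [483.8 362.8] [0.0166, 0.0266]
-224 [487.8 367.6] [0.0202, 0.024]
-232 [492.5 371.8] [0.0233, 0.021]
-240 [497.7 375.3] [0.026, 0.0176]
-248 [503.3 378. ] [0.0282, 0.0138]
-256 [509.3 380. ] [0.0299, 0.0097]
-264 [515.5 381.1] [0.0309, 0.0055]
-272 [521.8 381.3] [0.0314, 0.0011]
-280 [528.  380.6] [0.0312, -0.0033]
-288 [534.1 379.1] [0.0305, -0.0076]
-296 [539.9 376.7] [0.0291, -0.0118]
```

Call:
send_rows([
  [[0, 0, 0, -0.0314, 0.0011, 0, 1], [0, 0, 0, -0.0309, 0.0055, 0, 1], [0, 0, 0, -0.0299, 0.0097, 0, 1], [0, 0, 0, -0.0282, 0.0138, 0, 1], [0, 0, 0, -0.026, 0.0176, 0, 1], [0, 0, 0, -0.0233, 0.021, 0, 1], [0, 0, 0, 0, 0, 0, 1], [0, 0, 0, 0, 0, 0, 1]],
])

```text
time_s: 15.3
ee_pos: [487.6, 303.2, 103.2]
ee_rot: [179.9, 0.2, 93.6]
force: [-0.2, -6.3, 2.2]
gripper_width: 17.3
gripper_force: 40.0
```

Call:
send_rows([
  [[0, 0, 0, -0.0202, 0.02, 0, 1], [0, 0, 0, -0.0166, 0.0246, 0, 1], [0, 0, 0, -0.0128, 0.0287, 0, 1], [0, 0, 0, -0.0087, 0.0302, 0, 1], [0, 0, 0, -0.0044, 0.0311, 0, 1], [0, 0, 0, 0, 0, 0, 1], [0, 0, 0, 0, 0, 0, 1]],
])

```text
time_s: 16.0
ee_pos: [473.7, 330.4, 103.1]
ee_rot: [-179.9, 0.2, 93.6]
force: [-3.2, -5.1, 5.0]
gripper_width: 17.1
gripper_force: 40.0
```

```bash
cat > w.py <<'E'
from h import *
from scipy.optimize import least_squares
pts=np.array([[521,291.2],[487.6,303.2]]+eval(open("pts.txt").read()))
s=env.state();p=s["ee_pos"][:2];pts=np.vstack([pts,p])
r=least_squares(lambda c:np.r_[np.hypot(*(pts-c).T)-45,(c-[520.2,336.3])/2],[520.2,336.3]);c=r.x
ph=np.arctan2(*(p-c)[::-1]);t=np.array([np.sin(ph),-np.cos(ph)]);n=np.array([np.cos(ph),np.sin(ph)])
F=s["force"][:2];print("axis",c.round(1),"r",np.hypot(*(p-c)).round(1),"phi",np.degrees(ph).round(1),"drag",-(F@t).round(1),"radial",(F@n).round(1),p.round(1))
E
echo "[]">pts.txt; python3 w.py
```

```text
axis [518.6 336. ] r 45.3 phi -172.8 drag 4.7 radial 3.8 [473.7 330.4]
```

Call:
send_rows([
  [[0, 0, 0, -0.0034, 0.0156, 0, 1], [0, 0, 0, -0.0003, 0.0157, 0, 1], [0, 0, 0, 0.0008, 0.0157, 0, 1], [0, 0, 0, 0.0019, 0.0156, 0, 1], [0, 0, 0, 0.003, 0.0154, 0, 1], [0, 0, 0, 0.0041, 0.0152, 0, 1], [0, 0, 0, 0, 0, 0, 1], [0, 0, 0, 0, 0, 0, 1], [0, 0, 0, 0, 0, 0, 1]],
])

```text
time_s: 16.9
ee_pos: [475.1, 348.7, 103.1]
ee_rot: [-179.9, 0.2, 93.6]
force: [-1.6, -5.2, 3.6]
gripper_width: 17.0
gripper_force: 40.0
```

```bash
echo "[[473.7,330.4]]">pts.txt; python3 w.py
```

```text
axis [518.5 336.1] r 45.2 phi 163.8 drag 5.4 radial 0.1 [475.1 348.7]
```

Call:
send_rows([
  [[0, 0, 0, 0.0024, 0.0075, 0, 1], [0, 0, 0, 0.0026, 0.0075, 0, 1], [0, 0, 0, 0.0028, 0.0074, 0, 1], [0, 0, 0, 0.0031, 0.0073, 0, 1], [0, 0, 0, 0.0033, 0.0072, 0, 1], [0, 0, 0, 0.0036, 0.007, 0, 1], [0, 0, 0, 0.0038, 0.0069, 0, 1], [0, 0, 0, 0.0041, 0.0068, 0, 1]],
])

```text
time_s: 17.7
ee_pos: [479.7, 359.3, 103.1]
ee_rot: [-179.8, 0.3, 93.6]
force: [-3.5, -8.1, 6.0]
gripper_width: 16.9
gripper_force: 40.0
```

```bash
echo "[[473.7,330.4],[475.1,348.7]]">pts.txt; python3 w.py
```

```text
axis [518.4 336.2] r 45.2 phi 149.1 drag 8.7 radial -1.2 [479.7 359.3]
```

Call:
send_rows([
  [[0, 0, 0, 0.0032, 0.005, 0, 1], [0, 0, 0, 0.0033, 0.0049, 0, 1], [0, 0, 0, 0.0034, 0.0048, 0, 1], [0, 0, 0, 0.0035, 0.0047, 0, 1], [0, 0, 0, 0.0036, 0.0046, 0, 1]],
])

```text
time_s: 18.2
ee_pos: [482.6, 363.7, 103.1]
ee_rot: [-179.8, 0.4, 93.6]
force: [-5.5, -9.5, 6.8]
gripper_width: 17.1
gripper_force: 40.0
```

```bash
echo "[[473.7,330.4],[475.1,348.7],[479.7,359.3]]">pts.txt; python3 w.py
```

```text
axis [518.4 336.2] r 45.1 phi 142.5 drag 10.9 radial -1.4 [482.6 363.7]
```

Call:
send_rows([
  [[0, 0, 0, 0.0024, 0.0031, 0, 1], [0, 0, 0, 0.0025, 0.003, 0, 1], [0, 0, 0, 0.0025, 0.003, 0, 1]],
])

```text
time_s: 18.5
ee_pos: [483.9, 365.3, 103.1]
ee_rot: [-179.7, 0.4, 93.6]
force: [-5.7, -10.2, 6.4]
gripper_width: 17.0
gripper_force: 40.0
```

```bash
python3 w.py
```

```text
axis [518.4 336.2] r 45.1 phi 139.8 drag 11.5 radial -2.3 [483.9 365.3]
```

Call:
send_rows([
  [[0, 0, 0, 0, 0, 0, 1]],
])

```text
time_s: 18.6
ee_pos: [484.0, 365.4, 103.1]
ee_rot: [-179.7, 0.4, 93.6]
force: [-5.1, -9.7, 6.2]
gripper_width: 16.7
gripper_force: 40.0
```

```bash
python3 w.py; python3 - <<'E'
from h import *
for i in range(6):
    optics.grab_frame("top");print(env.state()["force"].round(1),env.state()["ee_pos"].round(1))
E
```

```text
axis [518.4 336.2] r 45.1 phi 139.7 drag 10.7 radial -2.4 [484.  365.4]
[-4.9 -9.6  6.3] [484.  365.4 103.1]
[-5.2 -9.5  5.7] [484.  365.4 103.1]
[-5.7 -9.   6.3] [484.  365.4 103.1]
[-4.8 -8.6  6.8] [484.  365.4 103.1]
[-5.1 -9.   7.4] [484.  365.4 103.1]
[-4.8 -8.9  7. ] [484.  365.4 103.1]
```

Call:
send_rows([
  [[0, 0, 0, 0.0026, 0.0029, 0, 1], [0, 0, 0, 0.0026, 0.0029, 0, 1], [0, 0, 0, 0.0026, 0.0029, 0, 1], [0, 0, 0, 0.0027, 0.0028, 0, 1]],
])

```text
time_s: 19.3
ee_pos: [485.7, 367.3, 103.1]
ee_rot: [-179.7, 0.4, 93.6]
force: [-5.3, -9.6, 7.2]
gripper_width: 17.0
gripper_force: 40.0
```

```bash
python3 w.py
```

```text
axis [518.4 336.2] r 45.1 phi 136.4 drag 10.7 radial -2.8 [485.7 367.3]
```

Call:
send_rows([
  [[0, 0, 0, 0.0014, 0.0014, 0, 1], [0, 0, 0, 0.0014, 0.0014, 0, 1]],
])

```text
time_s: 19.5
ee_pos: [486.2, 367.8, 103.1]
ee_rot: [-179.7, 0.4, 93.6]
force: [-5.9, -9.2, 8.0]
gripper_width: 17.0
gripper_force: 40.0
```

```bash
python3 - <<'E'
from h import *
f=[]
for i in range(10):
    s=env.state();v=s["ee_pos"][:2]-[518.4,336.2];v/=np.hypot(*v);t=np.array([v[1],-v[0]]);f.append(-(s["force"][:2]@t));optics.grab_frame("top")
print(np.round(f,1),np.mean(f),np.degrees(np.arctan2(v[1],v[0])))
E
```

```text
[10.7 10.8 11.5 11.  11.3 10.6 10.5 10.6 10.7 10.9] 10.85151790019559 135.40447072436385
```

Call:
send_rows([
  [[0, 0, 0, 0.0014, 0.0014, 0, 1], [0, 0, 0, 0.0014, 0.0014, 0, 1], [0, 0, 0, 0.0014, 0.0013, 0, 1], [0, 0, 0, 0.0014, 0.0013, 0, 1], [0, 0, 0, 0.0014, 0.0013, 0, 1]],
])

```text
time_s: 20.5
ee_pos: [487.4, 369.0, 103.0]
ee_rot: [-179.7, 0.4, 93.6]
force: [-6.3, -10.7, 7.8]
gripper_width: 16.8
gripper_force: 40.0
```

```bash
python3 - <<'E'
from h import *
f=[]
for i in range(10):
    s=env.state();v=s["ee_pos"][:2]-[518.4,336.2];v/=np.hypot(*v);t=np.array([v[1],-v[0]]);f.append(-(s["force"][:2]@t));optics.grab_frame("top")
print(np.round(f,1),np.mean(f),np.degrees(np.arctan2(v[1],v[0])))
E
```

```text
[11.9 11.  11.1 11.8 10.9 11.4 10.4 10.9 11.4 11. ] 11.181467440105687 133.27858736341184
```

Creeping drag is about 12.2 N. I ease the hand's push, release and rise.

Call:
send_rows([
  [[0, 0, 0, -0.002, -0.002, 0, 1], [0, 0, 0, 0, 0, 0, -0.4], [0, 0, 0, 0, 0, 0, -0.4], [0, 0, 0, 0, 0, 0, -0.4], [0, 0, 0, 0, 0, 0, -0.4], [0, 0, 0, 0, 0, 0, -0.4], [0, 0, 0, 0, 0, 0.1, -0.4], [0, 0, 0, 0, 0, 0.2, -0.4], [0, 0, 0, 0, 0, 0.2, -0.4], [0, 0, 0, -0.15, -0.1, 0, -0.4], [0, 0, 0, -0.15, -0.1, 0, -0.4], [0, 0, 0, 0, 0, 0, -0.4]],
])

```text
time_s: 22.2
ee_pos: [425.9, 330.1, 203.4]
ee_rot: [-179.8, 0.1, 93.6]
force: [0.9, 0.1, 0.1]
gripper_width: 63.7
gripper_force: 0.0
```

```bash
python3 - <<'E'
from h import *
np.set_printoptions(precision=1,suppress=True)
s=env.state();print(s["ee_pos"],s["force"],s["gripper_width"])
p,d=optics.grab_frame("top");P=cloud("top",d,np.ones(d.shape,bool))
q=P[(P[:,2]>125)&(P[:,2]<150)&(abs(P[:,0]-495)<30)&(P[:,1]>345)&(P[:,1]<395)];print("handle",len(q),q.mean(0) if len(q) else 0)
a=cv2.resize(p[160:250,175:325],None,fx=4,fy=4);p,d=optics.grab_frame("side");b=cv2.resize(p[150:270,220:340],None,fx=3,fy=3)
b=cv2.resize(b,(200,200));c=np.zeros((600,600,3),np.uint8);c[:360]=a;c[380:580,:200]=b;save("e.png",c)
E
```

```text
[425.9 330.1 203.4] [0.9 0.1 0.1] 63.65202459843157
handle 8 [487.8 367.4 136.6]
```

View pics/e.png

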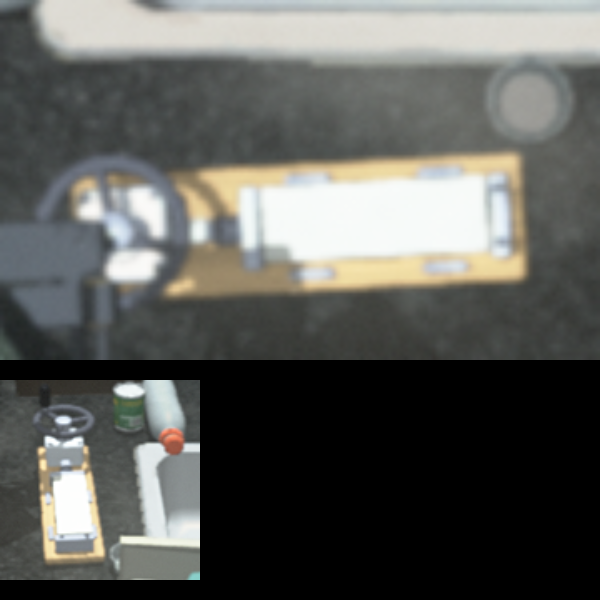

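The stone (260–490, 220 in the crop) sits between the jaw at column 250 and the stop at column 500. The tin and dish are unmoved, and the hand is clear. I hand the job in.

```bash
python3 -c "
from workcell import env
print(env.job_done())"
```

```text
the job is handed in; nothing more can be done
None
```

The stone is clamped flat in the holder between stop and jaw, the crank is wound to about 12 N, and the job is handed in; on my first reach a fingertip pressed on the stone with about 39 N (41–42 N in total), but the stone did not move, and neither the tin, the shaker nor the dish was touched.

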